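# Shuttle a jar under the honey filler past its push-push stop

## Robot

A 6-joint arm with a two-finger parallel gripper is mounted at the origin on the work surface. World frame = base frame: x ahead of the robot, y to its left, z up, the work surface at z = 0. Lengths are in m, angles in rad, forces in N, time in s.
With the tool pointing down it reaches from about 0.425 to 0.95 m from the base axis. Payload 3.5 kg.
Tool frame: the origin (TCP) lies on the centre line of the jaws, within the pads' length; the fingertips stand 8 mm ahead of it and the grasp point (between the pads) lies 11 mm behind it; z points along the fingers, y is the line along which they close (so a half turn about z gives the same grasp; the last joint's range is limited). The gripper opens to 85 mm and grips with 20 to 120 N. Pads are 22 mm wide; open, the fingers measure 114 mm over their backs; the gripper's body (76 mm by 85 mm) begins 54 mm behind the grasp point. The pads swing forward as they close: fully open they stand 13 mm farther back than shut.
Start: joints at [0.998, 0.286, 1.577, -0, 1.279, -0.15], TCP at [0.277, 0.616, 0.202] pointing down, gripper open.
Joint ranges: [-2.77, 2.77], [-0.9, 2.22], [0.21, 2.48], [-1.53, 4.67], [0.24, 2.81], [-2.84, 2.84]. Speed limits (rad/s): [2.79, 2.79, 3.14, 3.14, 3.14, 3.14].

## Interface

Orientations are given as a unit quaternion [x, y, z, w].
In Python, from plant import ctrl gives the robot as it stands. The module is installed in compiled form; this text tells all that it offers.
- The arm moves only by the tool send_rows, never from a script. Its argument "steps" is a list of rows, each a list of 5 numbers: the shift along the tool's x, y, z in m, then the turn about the tool's z in degrees, then the opening, from -1 (shut) to 1 (fully open). A call has 1 to 12 rows; each row is the pose to reach, as a shift and turn from the pose commanded when the call began, along the tool's axes at that moment; what a row does not reach only later rows make up. A row lasts 1/10 s, in which the tool goes at most 50 mm and 8.59 degrees, less where a joint would pass 70% of its speed; a pose out of reach is approached as far as the arm can. A call with a gripper value outside its range is refused whole. The fingers move at their own pace and stop on an object; "squeeze" is the grip in N (left out, the last holds). Time passes only in rows, so rows that repeat a pose let the fingers close. It gives the time, the measured TCP pose, the force, the opening and the grip force at its end, in the units of the state.
- ctrl.get_state(): the state, without advancing time (a new reading comes with each control period).
- ctrl.read_camera(name): name is "scene" or "top" or "wrist"; returns the picture (384x512x3 uint8, red, green, blue); there is no depth.
- ctrl.calibration(name): a dict with "intrinsics" (3x3 intrinsics, pixels), "extrinsics" (4x4, takes a point from world to camera coordinates); the wrist camera has in their place "tool_from_camera" (4x4, takes a point from camera to tool coordinates, whose origin is the TCP and whose axes are the flange's). Camera axes: x right, y up, looking along -z (the intrinsics and any distortion apply to the point x, -y, -z); pixel columns grow to the right and rows downward; lengths in m; the calibration is good to about 2 mm. A picture is of the moment at which its call begins: read the wrist's pose just before it. calibration takes no time and is no camera call.
- ctrl.sign_off(): hands the job in; it is judged then, once.
The state is a dict: "time": time; "qpos": joint angles; "dq": joint speeds; "joint_efforts": joint torques, N m; "eef_pos": TCP position; "tcp_rot": TCP orientation; "contact_force": force on the tool from outside, world axes, zero at the start; "wrist_torque": the same for the moment, N m; "opening": opening from 0.0 (shut) to 1.0 (fully open); "finger_force": force on a finger pad.
Only numpy, scipy, OpenCV 4.12 (cv2) and the standard library are available. Lean on these libraries where they do the work, as an engineer would, in place of code of your own. Each camera call takes 0.05 s, during which the arm holds its last target. There are 200 camera calls.

## Task

Press the red push-push button all the way down so that the brass stop locks down, and take the hand off it. Slide the blue shuttle (it has a black knob) with the empty jar all the way under the filler nozzle, home against the red end block. Then press the button fully again so that it pops up and the brass stop rises behind the shuttle's side lug to hold it there; keep the jar standing in its nest and leave the other things on the bench alone.

Things in the scene. Friction and masses are not known exactly. Their poses are not given: they have to be found in the camera images.
- station: filling station, fixed: aluminium lane 325 x 116 mm, steel rails (tops 46 mm above the table), red end block (62 mm high, near face at x = +129 mm). Origin on the table under the middle of the lane, x along the lane to the end block, y left, z up. At left a grey latch block: x -65 to 35, y 59 to 151, 48 mm high. Yaw within 0.35 rad of the world's.
- nozzle (a point): tip of the filler nozzle, 24 mm wide, over the lane at x = 70, y = 0 in the station's frame, 143 mm above the table, axes as the station's. Its tube, 214 mm high at most, comes from the white filler at right (x 42 to 168, y -232 to -112, 244 mm high).
- latch (a joint): travel of the red push-push button, m, growing as pressed: 0 up, about 0.0145 locked down, 0.022 hard end. A press from up deeper than 0.020 locks: let go, it rests at 0.0145. A press from locked deeper than 0.020 frees it: let go, it springs up to 0. Presses under 0.017 change nothing. It takes 1 to 4 N on the way down. The brass stop is one piece with the button.
- button_top (a point): centre of the flat top of the red button, 30 mm across; it lies at x = -15, y = 117 mm in the station's frame, 78 mm above the table when up, 63.5 mm when locked, 56 mm fully down. z axis up. Press it straight down.
- stop_tip (a point): tip of the brass stop pin, 12 mm across, at x = -15, y = 66 mm in the station's frame, 66 mm above the table when up (it blocks the shuttle's lug), 51.5 mm when locked down (the lug passes over it).
- shuttle (a joint): travel of the blue shuttle along the station's x, m: 0 loading end (the start), 0.110 home against the end block. Friction about 1.2 N; it stays where it is left and cannot be lifted. With the stop up its lug is blocked at 0.074; the stop can rise behind the lug only beyond 0.106.
- knob_grip (a point): grip point on the axis of the shuttle's upright black knob, 26 mm across and 30 mm tall (70 to 100 mm above the table; this point at 85 mm) on a 14 mm steel post. Nothing else is within 60 mm of it at that height except the jar, whose axis is 100 mm ahead along the lane.
- lug (a point): middle of the blue lug that sticks out of the shuttle's left side over the rail, 20 mm long along the lane, its underside 54 mm and its top 62 mm above the table.
- nest (a point): centre of the floor of the shuttle's jar nest (white eight-sided collar 12 mm high, 73 mm inside), 44 mm above the table, 100 mm ahead of the knob along the lane.
- jar: the empty clear glass jar with a small dark label, 66 mm across, 78 mm tall, 150 g, standing loose in the shuttle's nest; origin under its centre, z up.
- full_jar_a: bystander: loose filled honey jar, amber with a dark label and brass lid, 66 mm across, 80 mm tall; origin under its centre; stands beside the lane on the filler's side
- full_jar_b: bystander: loose filled honey jar, amber with a dark label and brass lid, 66 mm across, 80 mm tall; origin under its centre
- full_jar_c: bystander: loose filled honey jar, amber with a dark label and brass lid, 66 mm across, 80 mm tall; origin under its centre
- jar_lid: loose brass-coloured jar lid, a disc 68 mm across and 12 mm thick; bystander; origin under its centre; lies beside the lane near the latch block
- jar_lid_b: loose brass-coloured jar lid, a disc 68 mm across and 12 mm thick; bystander; origin under its centre
- spoon: bystander: loose spoon on the bench; origin under its middle
- label_roll: bystander: paper roll 90 mm across, 50 mm tall, standing on end; origin under its centre
Not all that is in view belongs to the job. Leave any pink look-alike of the jar alone.

How it is judged:
On the way, in this order (a step that is already met when the one before it is completed fails the run):
1. the button is locked down and the fingers are off everything (value of joint latch between 0.012 and 0.017 m and contact force between the fingers and anything else below 0.5 N), for 0.3 s.
2. the shuttle is home against the end block with the stop still locked down (value of joint shuttle above 0.106 m and value of joint latch above 0.012 m), for 0.2 s.
At the end, for the whole second after the job is handed in: The shuttle stands home (travel over 106 of 110 mm), the button is up again (within 3 mm) so that the stop stands raised behind the lug, and the jar stands at rest and upright (within 0.12 rad) in its nest, its centre within 7 mm of the nest's and its foot on the nest floor (within 4 mm) (value of joint shuttle above 0.106 m and value of joint latch below 0.003 m and horizontal distance between jar and nest below 0.007 m and angle between jar's own z axis and vertical below 0.12 rad and z of jar in the frame of nest below 0.004 m and linear speed of jar below 0.02 m/s); the robot touches nothing.
It fails at once if the jar is tipped or lifted out of its nest (angle between jar's own z axis and vertical above 0.5 rad or z of jar in the frame of nest above 0.03 m).
It fails at once if a bystander is moved by more than 30 mm (distance of any of full_jar_a, full_jar_b, full_jar_c, jar_lid, jar_lid_b, spoon, label_roll from where it was at the start of the episode above 0.03 m).
It also fails if it takes over 64 s, if anything falls off the work surface, if the arm or the gripper's body presses on something with over 40 N, if the wrist force passes 120 N, or if a joint passes its speed limit or range.

## Working session

There is one attempt and no reset: what is moved stays moved. The work goes in short steps, Python scripts to look and compute and a tool call to move; the robot and the scene stay as the last step left them, time stands still between calls to the robot, and variables do not carry over. Pictures are saved under pics/ and viewed, at most 10 in all, crops included, and the job is handed in when it is done.

Besides the shell and the picture viewer there is one more tool, called after "Call:" as name(argument=value, ...), one argument or row to a line, values as JSON. send_rows: Moves the arm, as the interface text tells. Its arguments: {"type":"object","properties":{"steps":{"type":"array","items":{"type":"array","items":{"type":"number"}}},"squeeze":{"type":"number"}},"required":["steps"]}

```bash
mkdir -p pics
python3 - <<'E'
from plant import ctrl
import cv2,numpy as np
np.set_printoptions(precision=4,suppress=True)
for n in("scene","top"):
    im=ctrl.read_camera(n); cv2.imwrite(f"pics/{n}0.png",im[:,:,::-1]); c=ctrl.calibration(n); print(n,c)
print(ctrl.calibration("wrist")); print(ctrl.get_state())
E
```

```text
scene {'intrinsics': array([[374.6492,   0.    , 244.6822],
       [  0.    , 374.6492, 189.2294],
       [  0.    ,   0.    ,   1.    ]]), 'extrinsics': array([[-0.6348,  0.7727, -0.0034,  0.3263],
       [-0.6568, -0.5373,  0.5291,  0.2733],
       [ 0.407 ,  0.3381,  0.8485, -1.4823],
       [ 0.    ,  0.    ,  0.    ,  1.    ]])}
top {'intrinsics': array([[485.7437,   0.    , 255.1752],
       [  0.    , 485.7437, 194.626 ],
       [  0.    ,   0.    ,   1.    ]]), 'extrinsics': array([[-0.0261, -0.9997,  0.0019,  0.0007],
       [ 0.986 , -0.0255,  0.1646, -0.5376],
       [-0.1645,  0.0062,  0.9864, -1.6946],
       [ 0.    ,  0.    ,  0.    ,  1.    ]])}
{'intrinsics': array([[275.0487,   0.    , 258.6428],
       [  0.    , 275.0487, 192.1322],
       [  0.    ,   0.    ,   1.    ]]), 'tool_from_camera': array([[ 0.0002,  0.9449,  0.3275,  0.0842],
       [ 1.    , -0.    , -0.0005,  0.0004],
       [-0.0005,  0.3275, -0.9449, -0.1715],
       [ 0.    ,  0.    ,  0.    ,  1.    ]])}
{'time': 0.1, 'qpos': array([ 0.998 ,  0.2872,  1.5781, -0.    ,  1.2786, -0.15  ]), 'dq': array([ 0.0004, -0.0018, -0.0032,  0.0002,  0.0004, -0.0002]), 'joint_efforts': array([  0.0014, -40.7295, -29.37  ,  -0.0002,   0.0034,   0.    ]), 'eef_pos': array([0.2766, 0.615 , 0.2002]), 'tcp_rot': array([ 0.2098,  0.9777, -0.0011, -0.0004]), 'contact_force': array([ 0.1017,  0.0194, -0.4954]), 'wrist_torque': array([ 0.0257,  0.0221, -0.0424]), 'finger_force': 0.0, 'opening': 1.0031710127073434}
```

View pics/top0.png

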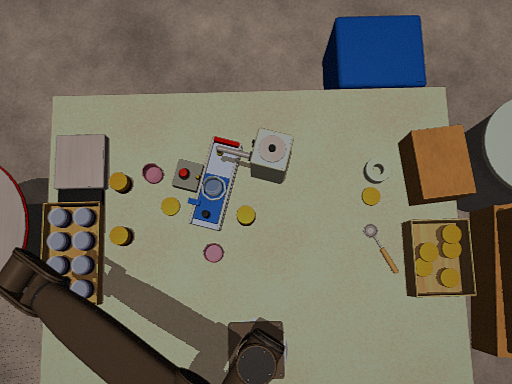

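View pics/scene0.png

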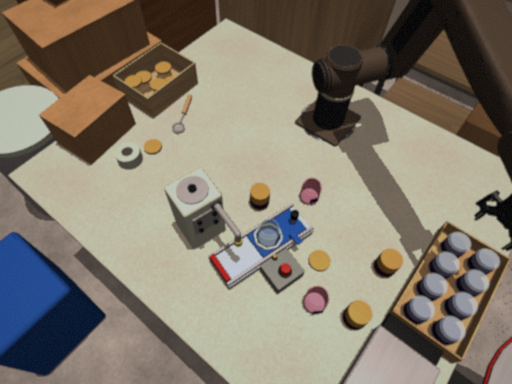

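The top view shows the button at (184,173), the knob at (206,214), the end block at (226,141), the jar at (213,187), a lid at (171,206) and a full jar at (246,215). In the scene view the button is at (286,269), the knob at (295,215) and the end block at (220,265).

```bash
cat > h.py <<'E'
import cv2,numpy as np
from plant import ctrl
np.set_printoptions(precision=4,suppress=True)
def ray(n,uv):
    c=ctrl.calibration(n);K=c["intrinsics"];E=c["extrinsics"]
    d=np.linalg.inv(K)@[*uv,1]; d=E[:3,:3].T@(d*[1,-1,-1]); o=-E[:3,:3].T@E[:3,3]
    return o,d
def onz(n,uv,z):
    o,d=ray(n,uv); return o+d*(z-o[2])/d[2]
def tri(a,b):
    (o,d),(p,e)=ray("top",a),ray("scene",b)
    s=np.linalg.lstsq(np.c_[d,-e],p-o,rcond=None)[0]
    x,y=o+d*s[0],p+e*s[1]; return (x+y)/2,np.linalg.norm(x-y)
E
python3 - <<'E'
from h import *
R={}
for n,boxes in {"top":{"red":(205,130,250,155),"btn":(174,163,194,184),"knob":(198,205,215,222)},"scene":{"red":(205,240,240,290),"btn":(272,256,300,284),"knob":(285,205,305,226)}}.items():
    im=cv2.imread(f"pics/{n}0.png").astype(int)
    for k,(a,b,c,d) in boxes.items():
        p=im[b:d,a:c]
        m=(p.max(2)<45) if k=="knob" else ((p[:,:,2]>120)&(p[:,:,1]<70)&(p[:,:,0]<70))
        N,L,S,C=cv2.connectedComponentsWithStats(m.astype(np.uint8))
        i=1+S[1:,4].argmax(); R[n,k]=C[i]+[a,b]; print(n,k,S[i],R[n,k])
        if k=="red": 
            ys,xs=np.where(L==i); print(cv2.minAreaRect(np.c_[xs+a,ys+b].astype(np.float32)))
for k in("btn","knob","red"): print(k,tri(R["top",k],R["scene",k]))
b=onz("top",R["top","btn"],.076);kn=onz("top",R["top","knob"],.097);r=onz("top",R["top","red"],.060)
print(b,kn,r, onz("scene",R["scene","btn"],.076),onz("scene",R["scene","knob"],.09))
# station frame: button (-15,117); knob y=0; end block x~137,y 0
v=r-kn; print("yaw",np.arctan2(v[1],v[0]),np.linalg.norm(v[:2]))
for n,(a,b_,c,d) in {"top":(165,155,260,230),"scene":(205,190,325,300)}.items():
    im=cv2.imread(f"pics/{n}0.png")[b_:d,a:c]
    cv2.imwrite(f"pics/{n}_c.png",cv2.resize(im,None,fx=6,fy=6,interpolation=cv2.INTER_CUBIC) if n=="top" else cv2.resize(im,None,fx=5,fy=5))
E
```

```text
top red [ 9  6 25 10 99] [226.1212 140.6667]
((226.08824157714844, 140.64706420898438), (25.223705291748047, 3.6380343437194824), 14.03624439239502)
top btn [ 6  5  7  8 44] [182.7955 171.75  ]
top knob [ 4  5  8  8 46] [205.3696 213.6957]
scene red [  5  15  20  26 133] [219.5714 267.2256]
((219.6235809326172, 267.257568359375), (28.842313766479492, 4.560908317565918), 55.61965560913086)
scene btn [ 9  8 10  9 69] [285.3333 267.9275]
scene knob [ 6  6  7 10 54] [293.9444 215.2778]
btn (array([0.6223, 0.242 , 0.0697]), np.float64(0.00012137931145150615))
knob (array([0.469 , 0.1626, 0.0769]), np.float64(0.00027440325361126664))
red (array([0.7375, 0.0873, 0.0514]), np.float64(0.0005817369724644389))
[0.6209 0.241  0.076 ] [0.4665 0.1605 0.097 ] [0.7353 0.0867 0.06  ] [0.6245 0.243  0.076 ] [0.4756 0.1656 0.09  ]
yaw -0.268020647178288 0.2787123601662789
```

View pics/top_c.png

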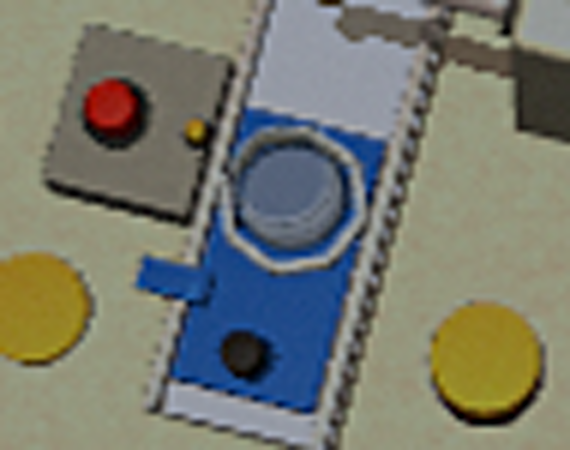

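Call:
send_rows(
  steps=[
    [-0.468,-0.199,0.0,-8.9,-1],
    [-0.468,-0.199,0.0,-8.9,-1],
    [-0.468,-0.199,0.0,-8.9,-1],
    [-0.468,-0.199,0.0,-8.9,-1],
    [-0.468,-0.199,0.0,-8.9,-1],
    [-0.468,-0.199,0.0,-8.9,-1],
    [-0.468,-0.199,0.0,-8.9,-1],
    [-0.468,-0.199,0.0,-8.9,-1],
    [-0.468,-0.199,0.0,-8.9,-1],
    [-0.468,-0.199,0.0,-8.9,-1],
    [-0.468,-0.199,0.0,-8.9,-1],
    [-0.468,-0.199,0.0,-8.9,-1],
  ],
)

```text
time: 1.3
eef_pos: [0.6227, 0.2404, 0.2006]
tcp_rot: [0.135, 0.991, -0.0, -0.001]
contact_force: [-0.2, 0.0, -0.2]
opening: 0.004
finger_force: 0.0
```

Call:
send_rows(
  steps=[
    [0,0,0.045,0,-1],
    [0,0,0.085,0,-1],
    [0,0,0.105,0,-1],
    [0,0,0.112,0,-1],
    [0,0,0.118,0,-1],
    [0,0,0.124,0,-1],
    [0,0,0.128,0,-1],
    [0,0,0.131,0,-1],
    [0,0,0.133,0,-1],
    [0,0,0.133,0,-1],
  ],
)

```text
time: 2.3
eef_pos: [0.6221, 0.242, 0.0686]
tcp_rot: [0.133, 0.991, 0.0, 0.0]
contact_force: [-0.9, -0.2, 0.1]
opening: -0.001
finger_force: 0.0
```

Call:
send_rows(
  steps=[
    [0,0,0.002,0,-1],
    [0,0,0.003,0,-1],
    [0,0,0.004,0,-1],
    [0,0,0.005,0,-1],
    [0,0,0.005,0,-1],
    [0,0,0.005,0,-1],
  ],
)

```text
time: 2.9
eef_pos: [0.6221, 0.2421, 0.0635]
tcp_rot: [0.133, 0.991, -0.0, -0.0]
contact_force: [0.3, -0.2, -0.2]
opening: -0.0
finger_force: 0.0
```

Run:
```python
from h import *
im=ctrl.read_camera("scene")[:,:,::-1]; im2=ctrl.read_camera("wrist")[:,:,::-1]
a=cv2.resize(im[190:300,205:325],(400,384));cv2.imwrite("pics/p1.png",np.hstack([a,cv2.resize(im2,(400,384))]))
print(ctrl.get_state()["contact_force"])
```

```text
[-0.4456 -0.7367  0.4854]
```

View pics/p1.png

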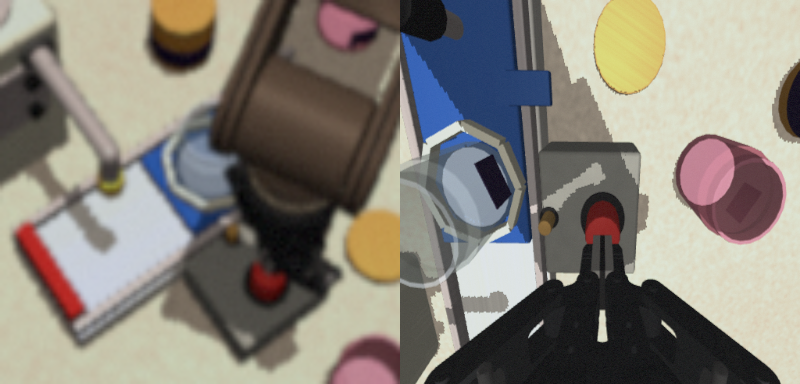

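The button shows at about (601,222) in the right half and the shut fingertips end at about (601,240), so they may sit at the button's edge. I'll check by projection.

```bash
cat >> h.py <<'E'
from scipy.spatial.transform import Rotation as Ro
def wpose():
    s=ctrl.get_state(); T=np.eye(4);T[:3,:3]=Ro.from_quat(s["tcp_rot"]).as_matrix();T[:3,3]=s["eef_pos"];return T
def wproj(p,T):
    c=ctrl.calibration("wrist");q=np.linalg.inv(T@c["tool_from_camera"])@[*p,1]; v=c["intrinsics"]@(q[:3]*[1,-1,-1]); return v[:2]/v[2]
def wonz(uv,z,T):
    c=ctrl.calibration("wrist");M=T@c["tool_from_camera"];d=M[:3,:3]@((np.linalg.inv(c["intrinsics"])@[*uv,1])*[1,-1,-1]);o=M[:3,3];return o+d*(z-o[2])/d[2]
def redc(im):
    m=((im[:,:,0]>110)&(im[:,:,1]<60)&(im[:,:,2]<60)).astype(np.uint8)
    N,L,S,C=cv2.connectedComponentsWithStats(m);i=1+S[1:,4].argmax();return S[i],C[i]
E
python3 - <<'E'
from h import *
T=wpose();im=ctrl.read_camera("wrist")
print("tip",wproj((T@[0,0,.008,1])[:3],T),"tip x+-11",wproj((T@[.011,0,.008,1])[:3],T),wproj((T@[-.011,0,.008,1])[:3],T))
S,C=redc(im);print(S,C)
for z in(.056,.0635,.078):print(z,"left/right edges",wonz((S[0],C[1]),z,T),wonz((S[0]+S[2],C[1]),z,T),"top edge",wonz((C[0],S[1]),z,T), "exp top edge px",wproj([.6225-.0145,.242+.004,z],T))
cv2.imwrite("pics/w2.png",cv2.resize(im[180:300,200:320],(600,600),interpolation=cv2.INTER_CUBIC)[:,:,::-1])
E
```

```text
tip [258.0938 220.997 ] tip x+-11 [258.0869 206.7649] [258.1005 234.7182]
[238 217  43  27 760] [258.9474 229.4079]
0.056 left/right edges [0.6245 0.2264 0.056 ] [0.6327 0.2563 0.056 ] top edge [0.6191 0.2435 0.056 ] exp top edge px [258.1581 202.1525]
0.0635 left/right edges [0.621  0.228  0.0635] [0.6289 0.2567 0.0635] top edge [0.6158 0.2444 0.0635] exp top edge px [258.1457 206.1924]
0.078 left/right edges [0.6143 0.231  0.078 ] [0.6215 0.2574 0.078 ] top edge [0.6095 0.2461 0.078 ] exp top edge px [258.119  214.9512]
```

View pics/w2.png

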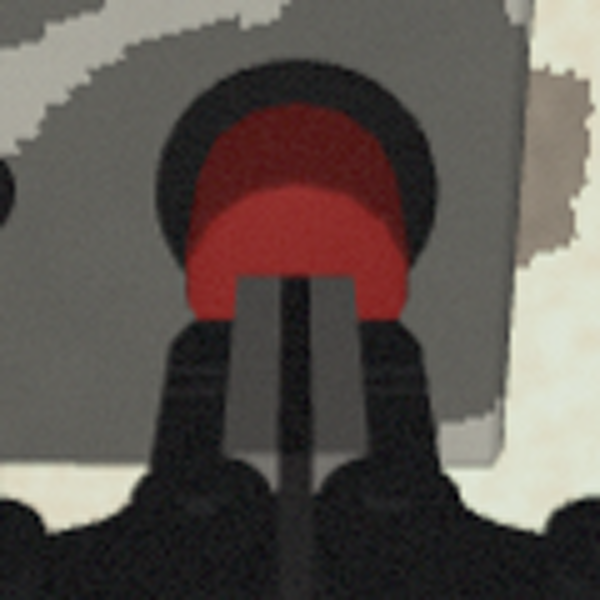

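Call:
send_rows(
  steps=[
    [0,0,-0.02,0,-1],
    [0,0,-0.06,0,-1],
    [0,0,-0.06,0,-1],
    [0,0,-0.06,0,-1],
    [0,0,-0.06,0,-1],
  ],
)

```text
time: 3.55
eef_pos: [0.6213, 0.2419, 0.1224]
tcp_rot: [0.133, 0.991, -0.0, -0.001]
contact_force: [-0.5, -0.3, -0.9]
opening: -0.002
finger_force: 0.0
```

Run:
```python
from h import *
T=wpose();im=ctrl.read_camera("wrist");sc=ctrl.read_camera("scene")
S,C=redc(im);print(T[:3,3],S,C, ctrl.get_state()["contact_force"])
for z in(.0635,.078):
  print("expected px: centre",wproj([.6225,.242,z],T),"pin",wproj([.6225+.0135,.242-.0492,z-.012],T))
print("tip +11",wproj((T@[.011,0,.008,1])[:3],T))
a=cv2.resize(im[140:290,180:320],(400,430),interpolation=cv2.INTER_CUBIC);b=cv2.resize(sc[240:300,250:306],(400,430),interpolation=cv2.INTER_CUBIC)
cv2.imwrite("pics/w3.png",np.hstack([a,b])[:,:,::-1])
```

```text
[0.6213 0.2419 0.1224] [243 189  33  30 782] [259.2174 203.6189] [ 0.5615 -0.5926 -0.5954]
expected px: centre [258.6749 197.8998] pin [213.2024 218.8876]
expected px: centre [258.671  203.8487] pin [210.7229 225.5104]
tip +11 [258.0848 206.7604]
```

View pics/w3.png

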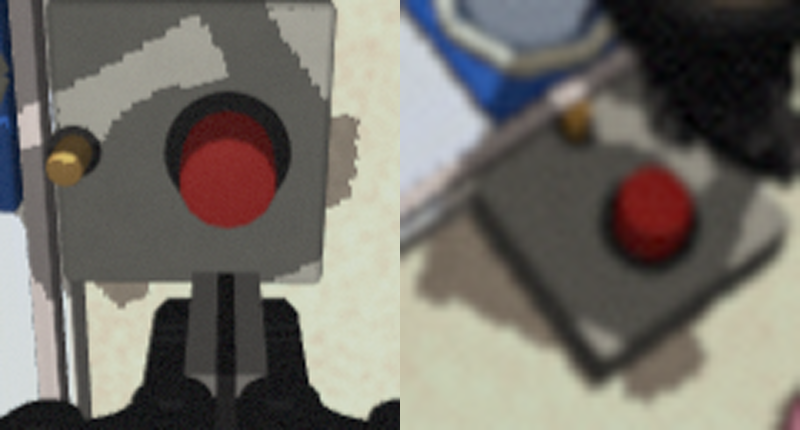

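Call:
send_rows(
  steps=[
    [0,0,0.03,0,-1],
    [0,0,0.055,0,-1],
    [0,0,0.06,0,-1],
    [0,0,0.063,0,-1],
    [0,0,0.065,0,-1],
    [0,0,0.065,0,-1],
  ],
)

```text
time: 4.25
eef_pos: [0.6229, 0.2422, 0.0597]
tcp_rot: [0.133, 0.991, 0.0, 0.001]
contact_force: [0.7, 0.2, -1.7]
opening: 0.001
finger_force: 0.0
```

Call:
send_rows(
  steps=[
    [0,0,0.002,0,-1],
    [0,0,0.004,0,-1],
    [0,0,0.005,0,-1],
    [0,0,0.005,0,-1],
  ],
)

```text
time: 4.65
eef_pos: [0.622, 0.242, 0.0535]
tcp_rot: [0.133, 0.991, -0.0, -0.0]
contact_force: [-0.5, 0.0, 0.3]
opening: 0.002
finger_force: 0.0
```

Call:
send_rows(
  steps=[
    [0,0,0.002,0,-1],
    [0,0,0.004,0,-1],
    [0,0,0.006,0,-1],
    [0,0,0.006,0,-1],
  ],
)

```text
time: 5.05
eef_pos: [0.6221, 0.2421, 0.0474]
tcp_rot: [0.133, 0.991, -0.0, -0.0]
contact_force: [-0.2, 0.4, 1.4]
opening: 0.001
finger_force: 0.6
```

Run:
```python
from h import *
T=wpose();im=ctrl.read_camera("wrist");sc=ctrl.read_camera("scene")
S,C=redc(im);print(T[:3,3],S,C, ctrl.get_state()["contact_force"])
a=cv2.resize(im[140:290,180:320],(400,430),interpolation=cv2.INTER_CUBIC);b=cv2.resize(sc[230:300,245:311],(400,430),interpolation=cv2.INTER_CUBIC)
cv2.imwrite("pics/w4.png",np.hstack([a,b])[:,:,::-1])
```

```text
[0.6221 0.2421 0.0474] [236 227  47  19 342] [259.1813 235.4386] [-0.2609 -0.1434  1.809 ]
```

View pics/w4.png

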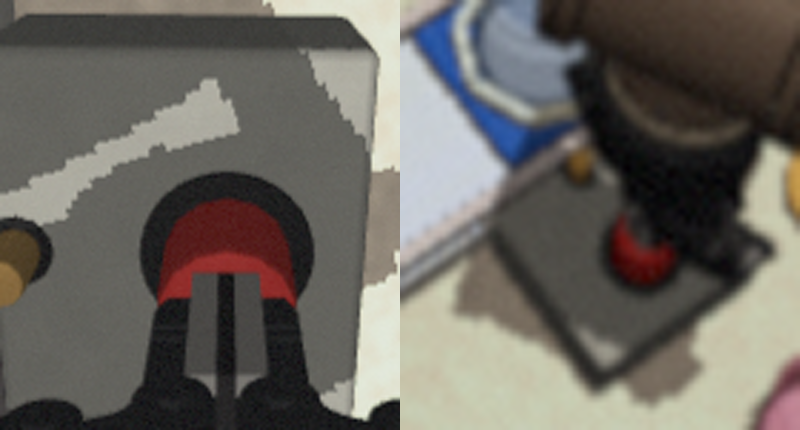

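The picture shows the shut tips on the middle of the red button, with contact just beginning. The real fingertips therefore stand about 30 mm behind where they should be, given the reported TCP. From here I'll use touch height as the reference.

Call:
send_rows(
  steps=[
    [0,0,0.004,0,-1],
    [0,0,0.008,0,-1],
    [0,0,0.012,0,-1],
    [0,0,0.015,0,-1],
    [0,0,0.017,0,-1],
    [0,0,0.017,0,-1],
  ],
)

```text
time: 5.75
eef_pos: [0.6224, 0.2422, 0.0304]
tcp_rot: [0.133, 0.991, 0.0, 0.0]
contact_force: [0.7, 0.4, 2.9]
opening: 0.002
finger_force: 1.3
```

Call:
send_rows(
  steps=[
    [0,0,0.001,0,-1],
    [0,0,0.002,0,-1],
    [0,0,0.003,0,-1],
    [0,0,0.003,0,-1],
  ],
)

```text
time: 6.15
eef_pos: [0.6224, 0.2421, 0.0276]
tcp_rot: [0.133, 0.991, 0.0, 0.0]
contact_force: [1.5, 1.5, 3.4]
opening: -0.001
finger_force: 1.4
```

Call:
send_rows(
  steps=[
    [0,0,0.001,0,-1],
    [0,0,0.002,0,-1],
    [0,0,0.002,0,-1],
  ],
)

```text
time: 6.45
eef_pos: [0.6224, 0.2422, 0.0262]
tcp_rot: [0.133, 0.991, 0.0, 0.0]
contact_force: [0.9, -0.1, 5.5]
opening: -0.001
finger_force: 2.5
```

Call:
send_rows(
  steps=[
    [0,0,0.001,0,-1],
    [0,0,0.002,0,-1],
    [0,0,0.002,0,-1],
  ],
)

```text
time: 6.75
eef_pos: [0.6226, 0.2423, 0.026]
tcp_rot: [0.133, 0.991, 0.0, 0.0]
contact_force: [-2.3, 0.3, 11.3]
opening: 0.001
finger_force: 5.7
```

Hard end reached: TCP 0.026 corresponds to a tip height of 0.056. Now I'll lift off and check the lock.

Call:
send_rows(
  steps=[
    [0,0,-0.02,0,-1],
    [0,0,-0.06,0,-1],
    [0,0,-0.1,0,-1],
    [0,0,-0.1,0,-1],
    [0,0,-0.1,0,-1],
    [0,0,-0.1,0,-1],
    [0,0,-0.1,0,-1],
  ],
)

```text
time: 7.45
eef_pos: [0.6203, 0.2416, 0.1206]
tcp_rot: [0.133, 0.991, -0.001, -0.002]
contact_force: [-0.1, 0.3, 0.3]
opening: -0.001
finger_force: 0.0
```

Run:
```python
from h import *
T=wpose();im=ctrl.read_camera("wrist");S,C=redc(im);print(T[:3,3],S,C, ctrl.get_state()["contact_force"])
for z in(.0635,.078):
    print(z,"front edge",wproj([.6225-.0145,.242+.004,z],T),"back",wproj([.6225+.0145,.242-.004,z],T))
R=T[:3,:3]; 
c,s=np.cos(-.267),np.sin(-.267);o=np.array([.606,.125])
P=lambda x,y:o+[c*x-s*y,s*x+c*y]
for n,x in(("behind",-.140-.045),("home",-.030-.024)):
    p=P(x,0); print(n,p,np.hypot(*p),"tool shift",R.T@np.r_[p-T[:2,3],0])
ang=np.arctan2(R[1,0],R[0,0]);print("yaw err deg",np.degrees(ang-(np.pi-.267)))
print("jar/knob",P(-.14,0))
```

```text
[0.6203 0.2416 0.1206] [245 186  31  29 699] [260.0143 199.628 ] [ 0.8922 -0.4715  0.1679]
0.0635 front edge [259.4689 183.599 ] back [259.3738 215.3609]
0.078 front edge [259.4835 188.791 ] back [259.3822 222.1897]
behind [0.4276 0.1738] 0.46153374001731157 tool shift [ 0.1679 -0.1163  0.0011]
home [0.5539 0.1392] 0.5711478448793761 tool shift [ 0.0369 -0.1163  0.0005]
yaw err deg -0.02833013874109815
jar/knob [0.471  0.1619]
```

Locked: the button's back edge is at row 215, as expected for 63.5 mm. Now I'll go behind the knob.

Call:
send_rows(
  steps=[
    [0.168,-0.116,0,0,-1],
    [0.168,-0.116,0,0,-1],
    [0.168,-0.116,0,0,-1],
    [0.168,-0.116,0,0,-1],
    [0.168,-0.116,0,0,-1],
    [0.168,-0.116,0,0,-1],
    [0.168,-0.116,0.04,0,-1],
    [0.168,-0.116,0.073,0,-1],
    [0.168,-0.116,0.073,0,-1],
    [0.168,-0.116,0.073,0,-1],
  ],
)

```text
time: 8.5
eef_pos: [0.4307, 0.1748, 0.0508]
tcp_rot: [0.133, 0.991, -0.0, -0.0]
contact_force: [0.6, 0.1, 1.9]
opening: 0.001
finger_force: 0.0
```

Run:
```python
from h import *
T=wpose();im=ctrl.read_camera("wrist");sc=ctrl.read_camera("scene")
print(T, ctrl.get_state()["contact_force"])
cv2.imwrite("pics/w5.png",np.hstack([cv2.resize(im,(400,300)),cv2.resize(sc[190:300,205:340],(368,300))])[:,:,::-1])
```

```text
[[-0.9644  0.2643 -0.0005  0.4307]
 [ 0.2643  0.9644 -0.      0.1748]
 [ 0.0004 -0.0002 -1.      0.0508]
 [ 0.      0.      0.      1.    ]] [ 1.304  -0.0443 -0.0763]
```

View pics/w5.png

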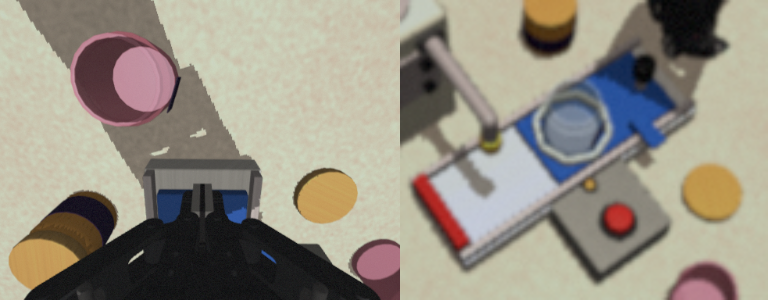

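The tips are centred behind the knob and the stop is low. I'll push along −x of the tool, slowly.

Call:
send_rows(
  steps=[
    [-0.01,0,0,0,-1],
    [-0.014,0,0,0,-1],
    [-0.018,0,0,0,-1],
    [-0.022,0,0,0,-1],
    [-0.027,0,0,0,-1],
    [-0.033,0,0,0,-1],
    [-0.039,0,0,0,-1],
    [-0.045,0,0,0,-1],
    [-0.051,0,0,0,-1],
    [-0.057,0,0,0,-1],
    [-0.063,0,0,0,-1],
    [-0.069,0,0,0,-1],
  ],
)

```text
time: 9.8
eef_pos: [0.4962, 0.1561, 0.0503]
tcp_rot: [0.133, 0.991, -0.0, -0.0]
contact_force: [-2.2, -0.4, 0.1]
opening: -0.001
finger_force: 0.7
```

Call:
send_rows(
  steps=[
    [-0.006,0,0,0,-1],
    [-0.012,0,0,0,-1],
    [-0.018,0,0,0,-1],
    [-0.024,0,0,0,-1],
    [-0.03,0,0,0,-1],
    [-0.035,0,0,0,-1],
    [-0.04,0,0,0,-1],
    [-0.045,0,0,0,-1],
    [-0.049,0,0,0,-1],
    [-0.052,0,0,0,-1],
    [-0.055,0,0,0,-1],
    [-0.055,0,0,0,-1],
  ],
)

```text
time: 11.0
eef_pos: [0.5499, 0.1418, 0.0508]
tcp_rot: [0.133, 0.991, 0.0, 0.001]
contact_force: [-0.2, 0.6, -0.3]
opening: -0.001
finger_force: 0.0
```

Call:
send_rows(
  steps=[
    [-0.002,0,0,0,-1],
    [-0.004,0,0,0,-1],
    [-0.005,0,0,0,-1],
    [-0.005,0,0,0,-1],
  ],
)

```text
time: 11.4
eef_pos: [0.5539, 0.1406, 0.0507]
tcp_rot: [0.133, 0.991, 0.0, -0.0]
contact_force: [-1.8, 0.9, 1.2]
opening: -0.001
finger_force: 0.9
```

Call:
send_rows(
  steps=[
    [-0.002,0,0,0,-1],
    [-0.003,0,0,0,-1],
    [-0.004,0,0,0,-1],
    [-0.004,0,0,0,-1],
  ],
)

```text
time: 11.8
eef_pos: [0.5536, 0.1406, 0.0506]
tcp_rot: [0.133, 0.991, 0.0, -0.005]
contact_force: [-12.2, 3.2, 10.2]
opening: -0.002
finger_force: 6.6
```

It's firmly against the end block at 12 N. Backing off, rising and checking.

Call:
send_rows(
  steps=[
    [0.004,0,0,0,-1],
    [0.012,0,0,0,-1],
    [0.03,0,0,0,-1],
    [0.03,0,0,0,-1],
    [0.03,0,-0.04,0,-1],
    [0.03,0,-0.08,0,-1],
    [0.03,0,-0.08,0,-1],
    [0.03,0,-0.08,0,-1],
  ],
)

```text
time: 12.6
eef_pos: [0.5304, 0.1472, 0.1322]
tcp_rot: [0.133, 0.991, 0.0, 0.002]
contact_force: [-0.1, 0.3, -0.6]
opening: -0.001
finger_force: 0.0
```

Run:
```python
from h import *
T=wpose();im=ctrl.read_camera("wrist");sc=ctrl.read_camera("scene")
print(T[:3,3], ctrl.get_state()["contact_force"], "to button", T[:3,:3].T@(np.r_[.6225,.242,T[2,3]]-T[:3,3]))
cv2.imwrite("pics/w6.png",np.hstack([cv2.resize(im,(400,300)),cv2.resize(sc[200:300,205:325],(360,300))])[:,:,::-1])
```

```text
[0.5304 0.1472 0.1322] [-0.7439  0.2485 -0.179 ] to button [-0.0638  0.1158  0.0004]
```

View pics/w6.png

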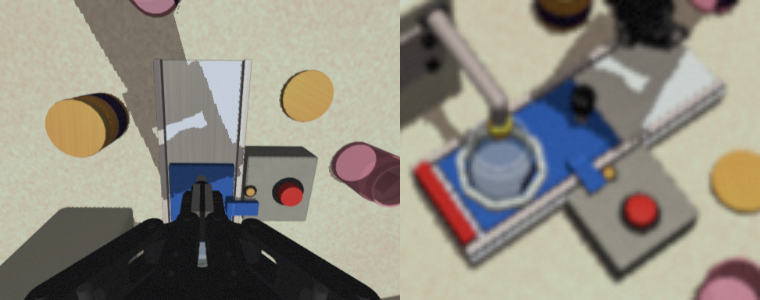

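The shuttle is home, the jar stands in its nest under the nozzle, and the low pin is just behind the lug. Now the second press.

Call:
send_rows(
  steps=[
    [-0.064,0.116,0,0,-1],
    [-0.064,0.116,0,0,-1],
    [-0.064,0.116,0,0,-1],
    [-0.064,0.116,0,0,-1],
    [-0.064,0.116,0,0,-1],
    [-0.064,0.116,0.04,0,-1],
    [-0.064,0.116,0.08,0,-1],
    [-0.064,0.116,0.092,0,-1],
    [-0.064,0.116,0.097,0,-1],
    [-0.064,0.116,0.101,0,-1],
    [-0.064,0.116,0.103,0,-1],
    [-0.064,0.116,0.103,0,-1],
  ],
)

```text
time: 13.9
eef_pos: [0.6225, 0.2423, 0.0296]
tcp_rot: [0.133, 0.991, 0.0, 0.002]
contact_force: [-0.6, -1.5, 2.8]
opening: 0.001
finger_force: 1.4
```

Call:
send_rows(
  steps=[
    [0,0,0.001,0,-1],
    [0,0,0.002,0,-1],
    [0,0,0.003,0,-1],
    [0,0,0.003,0,-1],
  ],
)

```text
time: 14.3
eef_pos: [0.6225, 0.2424, 0.0261]
tcp_rot: [0.133, 0.991, 0.0, 0.001]
contact_force: [-0.6, -1.6, 6.1]
opening: 0.0
finger_force: 3.0
```

Call:
send_rows(
  steps=[
    [0,0,0.001,0,-1],
    [0,0,0.002,0,-1],
    [0,0,0.002,0,-1],
  ],
)

```text
time: 14.6
eef_pos: [0.6227, 0.2426, 0.0259]
tcp_rot: [0.133, 0.991, 0.0, 0.001]
contact_force: [-3.8, -2.1, 11.9]
opening: -0.003
finger_force: 6.2
```

Call:
send_rows(
  steps=[
    [0,0,-0.01,0,-1],
    [0,0,-0.02,0,-1],
    [0,0,-0.03,0,-1],
    [0,0,-0.07,0,-1],
    [0,0,-0.11,0,-1],
    [0,0,-0.11,0,-1],
    [0,0,-0.11,0,-1],
    [0,0,-0.11,0,-1],
  ],
)

```text
time: 15.4
eef_pos: [0.6196, 0.2422, 0.1306]
tcp_rot: [0.133, 0.991, -0.001, -0.002]
contact_force: [1.2, -0.1, -1.1]
opening: 0.0
finger_force: 0.0
```

Run:
```python
from h import *
T=wpose();im=ctrl.read_camera("wrist");sc=ctrl.read_camera("scene")
S,C=redc(im);print(T[:3,3],S,C, ctrl.get_state()["contact_force"])
for z in(.0635,.078):
    print(z,"front edge",wproj([.6225-.0145,.242+.004,z],T),"back",wproj([.6225+.0145,.242-.004,z],T))
cv2.imwrite("pics/w7.png",np.hstack([cv2.resize(im,(400,300)),cv2.resize(sc[200:300,205:325],(360,300))])[:,:,::-1])
```

```text
[0.6196 0.2422 0.1306] [244 188  32  30 736] [259.3764 202.1399] [-0.4138 -0.5176  0.15  ]
0.0635 front edge [258.9664 181.0815] back [258.8896 211.7374]
0.078 front edge [258.968  185.9342] back [258.8868 218.1123]
```

View pics/w7.png

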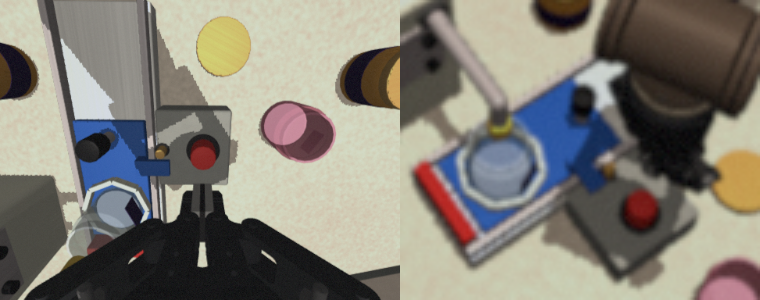

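The button is up (its back edge is at row 218, which matches 78 mm). The pin stands raised behind the lug, the jar is in its nest, and the hand is clear.

```bash
python3 -c "
from plant import ctrl
print(ctrl.sign_off())"
```

```text
the job is handed in; nothing more can be done
None
```

The job is handed in, but sign-off returned no verdict; in the last pictures the shuttle is home with the jar upright in its nest under the nozzle, the button is up with the stop raised behind the lug, and the hand is clear of everything.

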